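Shift the red-knobbed gear lever through its gate

ROBOT

A 6-joint arm with a two-finger parallel gripper is mounted at the origin on the work surface. World frame = base frame: x ahead of the robot, y to its left, z up, the work surface at z = 0. Lengths are in m, angles in degrees, forces in N, time in s.
With the tool pointing down it reaches from about 0.375 to 0.9 m from the base axis. Payload 3.1 kg.
Tool frame: the origin (TCP) lies on the centre line of the jaws, within the pads' length; the fingertips stand 8 mm ahead of it and the grasp point (between the pads) lies 11 mm behind it (bot.tip_extent is the distance from the TCP to the fingertips, in m); z points along the fingers, y is the line along which they close (so a half turn about z gives the same grasp; the last joint's range is limited). The gripper opens to 87 mm and grips with 3 to 60 N. Pads are 19 mm wide; open, the fingers measure 117 mm over their backs; the gripper's body (75 mm by 190 mm) begins 51 mm behind the grasp point.
Start: joints at [57.153, 30.224, 82.088, -0, 67.689, -10.227], TCP at [0.24, 0.577, 0.231] pointing down, gripper open.
Joint ranges: [-176.69, 176.69], [-43.24, 126.21], [12.49, 139.97], [-82, 262], [0, 151.66], [-163.58, 163.58]. Speed limits (degrees/s): [159.86, 159.86, 180, 180, 180, 180].

INTERFACE

Orientations are given as a 3x3 rotation matrix whose columns are the frame's x, y, z axes.
In Python, from rig import bot, vision, workorder gives the robot as it stands.
- The arm moves only by the shell command python3 -m handwheel 'ROWS'. ROWS is JSON, a list of rows, each an object with "delta_rot": the turn, a rotation vector about the tool's x, y, z in rad, a list of three; "xyz": the shift along the tool's x, y, z in mm, a list of three; "hand": the closure, from -1 (fully open) to 1 (shut). A call has exactly 5 rows; each row is the pose to reach, as a shift and turn from the pose commanded when the call began, along the tool's axes at that moment; what a row does not reach only later rows make up. A row lasts 1/8 s, in which the tool goes at most 62.5 mm and 10.7 degrees, less where a joint would pass 70% of its speed; a pose out of reach is approached as far as the arm can. A call with a gripper value outside its range is refused whole. The fingers move at their own pace and stop on an object; the grip force is fixed at half the most. Time passes only in rows, so rows that repeat a pose let the fingers close, or fill a call up. It gives the time, the measured TCP pose, the force, the opening and the grip force at its end, in the units of the state.
- bot.read_state(): the state, without advancing time (a new reading comes with each control period).
- vision.capture(name): name is "scene" or "top"; returns the picture (420x560x3 uint8, red, green, blue); there is no depth.
- vision.camera_model(name): a dict with "camera_matrix" (3x3 intrinsics, pixels), "dist_coeffs" ([k1, k2, p1, p2, k3] as OpenCV has them; the pictures are not rectified), "camera_from_world" (4x4, takes a point from world to camera coordinates). Camera axes: x right, y up, looking along -z (the intrinsics and any distortion apply to the point x, -y, -z); pixel columns grow to the right and rows downward; lengths in m; the calibration is good to about 2 mm. A picture is of the moment at which its call begins. camera_model takes no time and is no camera call.
- workorder.hand_in(): hands the job in; it is judged then, once.
The state is a dict: "time_s": time; "joint_positions": joint angles; "qvel": joint speeds; "tau": joint torques, N m; "position": TCP position; "tcp_rot": TCP orientation; "force": force on the tool from outside, world axes, zero at the start; "moment": the same for the moment, N m; "opening": opening from 0.0 (shut) to 1.0 (fully open); "grasp_force": force on a finger pad.
Only numpy, scipy, OpenCV 4.12 (cv2) and the standard library are available. Lean on these libraries where they do the work, as an engineer would, in place of code of your own. Each camera call takes 0.05 s, during which the arm holds its last target. There are 200 camera calls.

TASK

Two rebuilt gear shifters stand on the service cart. Take the red knob and guide its lever through the zigzag gate, out of the slot farther from the robot and all the way to the end of the last slot, the near one with the green mark beside it, then let go. Leave the lever with the black knob alone.

Things in the scene. Friction and masses are not known exactly. Their poses are not given: they have to be found in the camera images.
- red_shifter: fixed black gear shifter, housing 117 x 69 mm, aluminium gate plate on top (z 130 mm). Origin: centre of its foot on the table; x along the gate, away from the robot (turned up to 0.4 rad), y left. Knob centre at the zigzag's corners, in this frame, mm: start x 51 to 64, y 27, z 188; [27,27,196]; [27,-27,196]; [-27,-27,196]; [-27,27,196]; end [-64,26,186]. Runs are straight within 3 mm
- red_knob (a point): centre of the red ball knob (36 mm diameter) on that shifter's lever, which leans in any direction about a pivot 180 mm below the knob; its axes lean too. The 10 mm stem runs in a 17 mm wide slot: the knob may stray 6 mm sideways before the stem rubs. 1 to 2 N moves it, and it stays where left. 55 mm free between knob centre and gate plate
- red_end (a point): point on the red shifter where the knob's centre stands when the lever is at the end of the last slot (near left). The green mark, 16 x 20 mm, lies on the plate just right of this slot
- black_knob (a point): centre of the black ball knob of the second shifter, which is alike but for its knob's colour, at least 140 mm from the red knob: leave it alone
Not all that is in view belongs to the job. What is shaped like the red_shifter but yellow is not meant.

How it is judged:
By the outcome, as a careful person would: the job done as asked, in the order asked, and still so for the second after the job is handed in, with the robot touching nothing.
It also fails if it takes over 32 s, if anything falls off the work surface, if the arm or the gripper's body presses on something with over 40 N, if the wrist force passes 120 N, or if a joint passes its speed limit or range.

## Working session

There is one attempt and no reset: what is moved stays moved. The work goes in short steps, Python scripts to look and compute and a shell command to move; the robot and the scene stay as the last step left them, time stands still between calls to the robot, and variables do not carry over. Pictures are saved under pics/ and viewed, at most 10 in all, crops included, and the job is handed in when it is done.

```bash
mkdir -p pics
python3 - <<'E'
from rig import bot, vision
import cv2,numpy as np
for n in ("scene","top"):
    im=vision.capture(n); np.save(f"pics/{n}.npy",im); cv2.imwrite(f"pics/{n}0.png",im[:,:,::-1])
    m=vision.camera_model(n); print(n,np.round(m["camera_matrix"],1).tolist(),m["dist_coeffs"],np.round(m["camera_from_world"],3).tolist())
s=bot.read_state();print(s["position"],s["tcp_rot"],s["time_s"],s["opening"])
E
```

```text
scene [[490.6, 0.0, 286.9], [0.0, 490.6, 211.7], [0.0, 0.0, 1.0]] [0.00661977 0.         0.         0.         0.        ] [[-0.851, 0.526, -0.003, 0.369], [-0.441, -0.711, 0.547, 0.106], [0.286, 0.467, 0.837, -1.26], [0.0, 0.0, 0.0, 1.0]]
top [[498.0, 0.0, 272.1], [0.0, 498.0, 199.7], [0.0, 0.0, 1.0]] [-0.09375606  0.          0.          0.          0.        ] [[0.028, -0.999, -0.029, 0.013], [0.984, 0.022, 0.174, -0.462], [-0.173, -0.034, 0.984, -1.118], [0.0, 0.0, 0.0, 1.0]]
[0.24000206 0.57637808 0.22967143] [[-9.23081834e-01  3.84602137e-01 -1.06016299e-03]
 [ 3.84603447e-01  9.23080406e-01 -1.65891439e-03]
 [ 3.40593668e-04 -1.93905608e-03 -9.99998062e-01]] 0.1 0.998043183854707
```

View pics/scene0.png

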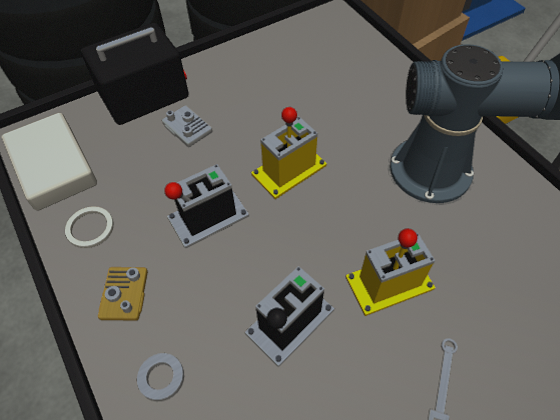

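View pics/top0.png

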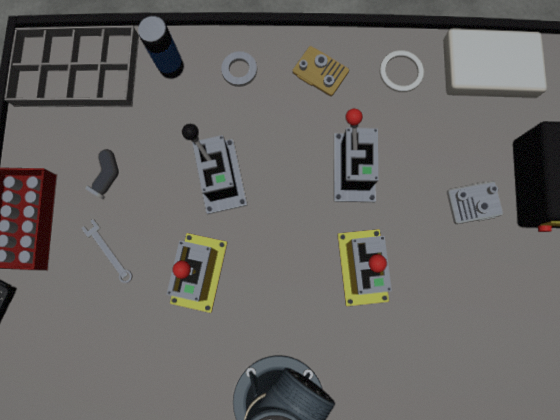

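Red knobs: scene (173,190) / top (354,117) sits on a black housing. Scene (289,115) and (408,238), seen in the top view at (377,263) and (181,270), are on yellow housings, so they are not meant. The black knob is at top (190,132). The first one fits; I'll confirm it in a crop.

```bash
cat > h.py <<'E'
import numpy as np,cv2
from rig import bot,vision
def ray(n,uv):
    m=vision.camera_model(n);T=np.array(m["camera_from_world"])
    u=cv2.undistortPoints(np.array([[uv]],float),np.array(m["camera_matrix"]),np.array(m["dist_coeffs"]))[0,0]
    d=T[:3,:3].T@np.array([u[0],-u[1],-1.]);return -T[:3,:3].T@T[:3,3],d/np.linalg.norm(d)
def plane(n,uv,z):
    o,d=ray(n,uv);return o+d*(z-o[2])/d[2]
def tri(a,b):
    (o,d),(p,e)=ray("scene",a),ray("top",b)
    s=np.linalg.lstsq(np.c_[d,-e],p-o,rcond=None)[0]
    x,y=o+s[0]*d,p+s[1]*e;return (x+y)/2,np.linalg.norm(x-y)
def project(n,P):
    m=vision.camera_model(n);T=np.array(m["camera_from_world"]);F=np.diag([1,-1,-1.])
    R=F@T[:3,:3];t=F@T[:3,3]
    return cv2.projectPoints(np.array(P,float).reshape(-1,1,3),cv2.Rodrigues(R)[0],t,np.array(m["camera_matrix"]),np.array(m["dist_coeffs"]))[0][:,0]
def blob(im,kind,near,r=45):
    h=cv2.cvtColor(im,cv2.COLOR_RGB2HSV)
    m=(cv2.inRange(h,(0,150,90),(8,255,255))|cv2.inRange(h,(172,150,90),(180,255,255))) if kind=="red" else cv2.inRange(h,(50,110,80),(85,255,255))
    k=np.zeros_like(m);cv2.circle(k,tuple(int(v) for v in near),r,255,-1)
    c=max(cv2.findContours(m&k,cv2.RETR_EXTERNAL,cv2.CHAIN_APPROX_NONE)[0],key=cv2.contourArea)
    if kind=="red":return np.array(cv2.minEnclosingCircle(c)[0])
    M=cv2.moments(c);return np.array([M["m10"],M["m01"]])/M["m00"]
E
python3 - <<'E'
from h import *
s,t=np.load("pics/scene.npy"),np.load("pics/top.npy")
ks,kt=blob(s,"red",(173,190),20),blob(t,"red",(354,117),20)
print(ks,kt,tri(ks,kt))
gs,gt=blob(s,"green",(214,175),15),blob(t,"green",(367,170),15)
print(gs,gt,tri(gs,gt),plane("top",gt,.131),plane("scene",gs,.131))
a=cv2.resize(s[155:255,155:260],None,fx=3.8,fy=5.7*1.0,interpolation=cv2.INTER_CUBIC) if 0 else cv2.resize(s[150:250,160:260],(400,400),interpolation=cv2.INTER_CUBIC)
b=cv2.resize(t[105:205,310:410],(400,400),interpolation=cv2.INTER_CUBIC)
cv2.imwrite("pics/crop1.png",np.hstack([a,b])[:,:,::-1])
E
```

```text
[172.83544922 190.07594299] [353.70001221 116.09999847] (array([ 0.61419747, -0.14460255,  0.19349146]), np.float64(0.0008257047337837063))
[213.07352941 174.72058824] [366.4 170. ] (array([ 0.51370083, -0.17910689,  0.13679108]), np.float64(0.00026550459964845314)) [ 0.51521428 -0.18010857  0.131     ] [ 0.51221969 -0.18336603  0.131     ]
```

View pics/crop1.png

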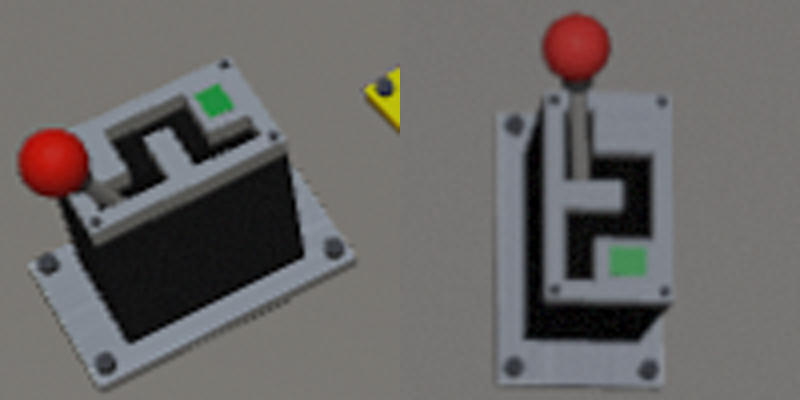

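The crop confirms it: the red knob is on the black housing, with the stem in the far-left slot and the green mark by the near-left slot. Next I compute the shifter's pose from the plate screws.

Run:
```python
from h import *
T=lambda p:(310+(p[0]-400)/4,105+p[1]/4); S=lambda p:(160+p[0]/4,150+p[1]/4)
# gate screws FL,FR,NL,NR
tp=[plane("top",T(p),.131) for p in [(555,100),(662,102),(555,290),(665,291)]]
sp={"NR":(225,64),"NL":(273,135),"FL":(96,222)}
for p in tp:print(np.round(p,4))
print({k:np.round(plane("scene",S(p),.131),4) for k,p in sp.items()})
print("tri NL",tri(S(sp["NL"]),T((555,290))),"FL",tri(S(sp["FL"]),T((555,100))),"NR",tri(S(sp["NR"]),T((665,291))))
f=[plane("top",T(p),.008) for p in [(514,125),(514,367),(648,370)]]
g=[plane("scene",S(p),.008) for p in [(48,264),(334,248),(106,364)]]
print("foot top FL NL NR",np.round(f,4),"scene FL,NL? ",np.round(g,4))
c=np.mean(tp,0);yaws=[np.arctan2(*(tp[0]-tp[2])[[1,0]]),np.arctan2(*(tp[1]-tp[3])[[1,0]])]
print(c,yaws)
k=np.array([.6142,-.1446,.1935])
for yaw in (np.mean(yaws),-.04,0,.04):
    R=np.array([[np.cos(yaw),-np.sin(yaw)],[np.sin(yaw),np.cos(yaw)]])
    print(yaw,"knob local",R.T@(k-c)[:2],"green local",R.T@(np.array([.5137,-.1795])-c[:2]))
```

```text
[ 0.6046 -0.1421  0.131 ]
[ 0.6048 -0.2009  0.131 ]
[ 0.4977 -0.1419  0.131 ]
[ 0.4986 -0.2013  0.131 ]
{'NR': array([ 0.4949, -0.2016,  0.131 ]), 'NL': array([ 0.4953, -0.1436,  0.131 ]), 'FL': array([ 0.6023, -0.1424,  0.131 ])}
tri NL (array([ 0.49655476, -0.14121279,  0.13478807]), np.float64(0.0008193158580415585)) FL (array([ 0.60317725, -0.141327  ,  0.13339751]), np.float64(0.0015161476177768891)) NR (array([ 0.49671603, -0.19978544,  0.13467895]), np.float64(0.002477326677237853))
foot top FL NL NR [[ 0.6284 -0.132   0.008 ]
 [ 0.4779 -0.1324  0.008 ]
 [ 0.4779 -0.2125  0.008 ]] scene FL,NL?  [[ 0.623  -0.2169  0.008 ]
 [ 0.4718 -0.1365  0.008 ]
 [ 0.6231 -0.1359  0.008 ]]
[ 0.55143286 -0.17154264  0.131     ] [np.float64(-0.00145836336957459), np.float64(0.0035164879551668592)]
0.0010290622927961346 knob local [0.06279483 0.02687803] green local [-0.03774103 -0.00791853]
-0.04 knob local [0.06163951 0.0294311 ] green local [-0.03738447 -0.00945991]
0 knob local [0.06276714 0.02694264] green local [-0.03773286 -0.00795736]
0.04 knob local [0.06379435 0.02441107] green local [-0.03802089 -0.00644208]
```

```bash
python3 -m handwheel '[{"delta_rot":[0,0,-0.13],"xyz":[-48,-40,-50],"hand":-1},{"delta_rot":[0,0,-0.26],"xyz":[-96,-80,-50],"hand":-1},{"delta_rot":[0,0,-0.395],"xyz":[-144,-120,-50],"hand":-1},{"delta_rot":[0,0,-0.395],"xyz":[-192,-160,-50],"hand":-1},{"delta_rot":[0,0,-0.395],"xyz":[-240,-200,-50],"hand":-1}]'; python3 -c "
from rig import bot
s=bot.read_state();print(s['tcp_rot'],s['joint_positions'])"
```

```text
time_s: 0.72
position: [0.3788, 0.3108, 0.2804]
tcp_rot: [[-1.0, -0.001, 0.0], [-0.001, 1.0, -0.0], [-0.0, -0.0, -1.0]]
force: [0.4, 0.1, 0.9]
opening: 0.998
grasp_force: 0.0
[[-9.99999760e-01 -6.82922277e-04  1.13016480e-04]
 [-6.82930434e-04  9.99999764e-01 -7.21495943e-05]
 [-1.12967180e-04 -7.22267594e-05 -9.99999991e-01]] [ 2.62814281e+01  1.61675099e+01  9.73726154e+01 -7.17065243e-03
  6.64558993e+01 -6.37548366e+01]
```

```bash
python3 -m handwheel '[{"delta_rot":[0,0,0],"xyz":[-23,-45,0],"hand":-1},{"delta_rot":[0,0,0],"xyz":[-46,-90,0],"hand":-1},{"delta_rot":[0,0,0],"xyz":[-69,-135,0],"hand":-1},{"delta_rot":[0,0,0],"xyz":[-92,-180,0],"hand":-1},{"delta_rot":[0,0,0],"xyz":[-115,-225,0],"hand":-1}]'; python3 -m handwheel '[{"delta_rot":[0,0,0],"xyz":[-23,-45,0],"hand":-1},{"delta_rot":[0,0,0],"xyz":[-46,-90,0],"hand":-1},{"delta_rot":[0,0,0],"xyz":[-69,-135,0],"hand":-1},{"delta_rot":[0,0,0],"xyz":[-92,-180,0],"hand":-1},{"delta_rot":[0,0,0],"xyz":[-114,-220,0],"hand":-1}]'; python3 -m handwheel '[{"delta_rot":[0,0,0],"xyz":[0,0,0],"hand":-1},{"delta_rot":[0,0,0],"xyz":[0,0,0],"hand":-1},{"delta_rot":[0,0,0],"xyz":[0,0,0],"hand":-1},{"delta_rot":[0,0,0],"xyz":[0,0,0],"hand":-1},{"delta_rot":[0,0,0],"xyz":[0,0,0],"hand":-1}]'
```

```text
time_s: 1.35
position: [0.4937, 0.0861, 0.2803]
tcp_rot: [[-1.0, -0.0, -0.0], [-0.0, 1.0, 0.0], [0.0, 0.0, -1.0]]
force: [-0.4, 0.0, -0.0]
opening: 0.996
grasp_force: 0.0
time_s: 1.98
position: [0.6078, -0.134, 0.28]
tcp_rot: [[-1.0, 0.001, -0.001], [0.001, 1.0, 0.0], [0.001, 0.0, -1.0]]
force: [0.5, 0.3, 0.1]
opening: 1.002
grasp_force: 0.0
time_s: 2.6
position: [0.6073, -0.1315, 0.2808]
tcp_rot: [[-1.0, -0.001, 0.0], [-0.001, 1.0, -0.0], [-0.0, -0.0, -1.0]]
force: [0.2, -0.2, 0.3]
opening: 1.001
grasp_force: 0.0
```

```bash
python3 -m handwheel '[{"delta_rot":[0,0,0],"xyz":[-6,-13,20],"hand":-1},{"delta_rot":[0,0,0],"xyz":[-6,-13,50],"hand":-1},{"delta_rot":[0,0,0],"xyz":[-6,-13,80],"hand":-1},{"delta_rot":[0,0,0],"xyz":[-6,-13,104],"hand":-1},{"delta_rot":[0,0,0],"xyz":[-6,-13,104],"hand":-1}]'
python3 - <<'E'
from h import *
for i,n in enumerate(("scene","top")):
    im=vision.capture(n);np.save(f"pics/{n}1.npy",im)
s=np.load("pics/scene1.npy");t=np.load("pics/top1.npy")
cv2.imwrite("pics/crop2.png",np.hstack([cv2.resize(s[140:240,130:230],(400,400)),cv2.resize(t[80:180,305:405],(400,400))])[:,:,::-1])
p=bot.read_state()["position"];print(p)
E
```

```text
time_s: 3.22
position: [0.6116, -0.1453, 0.173]
tcp_rot: [[-1.0, 0.0, -0.006], [0.0, 1.0, 0.002], [0.006, 0.002, -1.0]]
force: [0.4, 0.2, 0.2]
opening: 1.003
grasp_force: 0.0
[ 0.61367843 -0.14588754  0.17611765]
```

View pics/crop2.png

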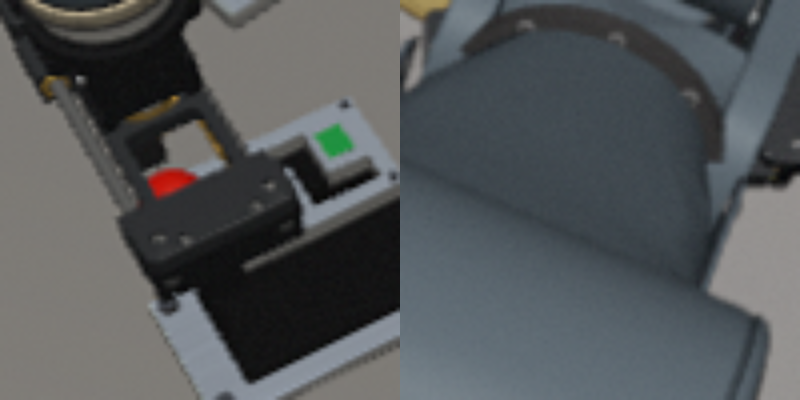

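The scene crop shows the red ball between the open fingers at about (172,187), so I close.

```bash
for i in 1 2; do :; done; python3 -m handwheel '[{"delta_rot":[0,0,0],"xyz":[0,0,0],"hand":1},{"delta_rot":[0,0,0],"xyz":[0,0,0],"hand":1},{"delta_rot":[0,0,0],"xyz":[0,0,0],"hand":1},{"delta_rot":[0,0,0],"xyz":[0,0,0],"hand":1},{"delta_rot":[0,0,0],"xyz":[0,0,0],"hand":1}]'
```

```text
time_s: 3.95
position: [0.6135, -0.1453, 0.1767]
tcp_rot: [[-1.0, -0.0, 0.0], [-0.0, 1.0, -0.0], [-0.0, -0.0, -1.0]]
force: [0.8, 1.5, 0.3]
opening: 0.519
grasp_force: 0.0
```

```bash
python3 -m handwheel '[{"delta_rot":[0,0,0],"xyz":[0,0,0],"hand":1},{"delta_rot":[0,0,0],"xyz":[0,0,0],"hand":1},{"delta_rot":[0,0,0],"xyz":[0,0,0],"hand":1},{"delta_rot":[0,0,0],"xyz":[0,0,0],"hand":1},{"delta_rot":[0,0,0],"xyz":[0,0,0],"hand":1}]'
```

```text
time_s: 4.58
position: [0.6134, -0.1453, 0.1765]
tcp_rot: [[-1.0, -0.0, -0.0], [-0.0, 1.0, 0.0], [0.0, 0.0, -1.0]]
force: [0.8, 0.0, 0.2]
opening: 0.397
grasp_force: 30.0
```

```bash
python3 -m handwheel '[{"delta_rot":[0,0,0],"xyz":[8,0,-3],"hand":1},{"delta_rot":[0,0,0],"xyz":[15,0,-5],"hand":1},{"delta_rot":[0,0,0],"xyz":[22,0,-7],"hand":1},{"delta_rot":[0,0,0],"xyz":[29,0,-8.5],"hand":1},{"delta_rot":[0,0,0],"xyz":[36,0,-9.5],"hand":1}]'; python3 -m handwheel '[{"delta_rot":[0,0,0],"xyz":[0,0,0],"hand":1},{"delta_rot":[0,0,0],"xyz":[0,0,0],"hand":1},{"delta_rot":[0,0,0],"xyz":[0,0,0],"hand":1},{"delta_rot":[0,0,0],"xyz":[0,0,0],"hand":1},{"delta_rot":[0,0,0],"xyz":[0,0,0],"hand":1}]'
python3 - <<'E'
from h import *
s=vision.capture("scene");t=vision.capture("top")
cv2.imwrite("pics/crop3.png",np.hstack([cv2.resize(s[140:240,140:240],(400,400)),cv2.resize(t[80:180,305:405],(400,400))])[:,:,::-1])
E
```

```text
time_s: 5.2
position: [0.5771, -0.1454, 0.1863]
tcp_rot: [[-1.0, -0.0, 0.001], [-0.0, 1.0, -0.0], [-0.001, -0.0, -1.0]]
force: [2.0, 0.0, -2.3]
opening: 0.395
grasp_force: 30.0
time_s: 5.82
position: [0.5776, -0.1453, 0.1861]
tcp_rot: [[-1.0, -0.0, 0.0], [-0.0, 1.0, -0.0], [-0.0, -0.0, -1.0]]
force: [0.1, -0.5, 0.1]
opening: 0.395
grasp_force: 30.0
```

View pics/crop3.png

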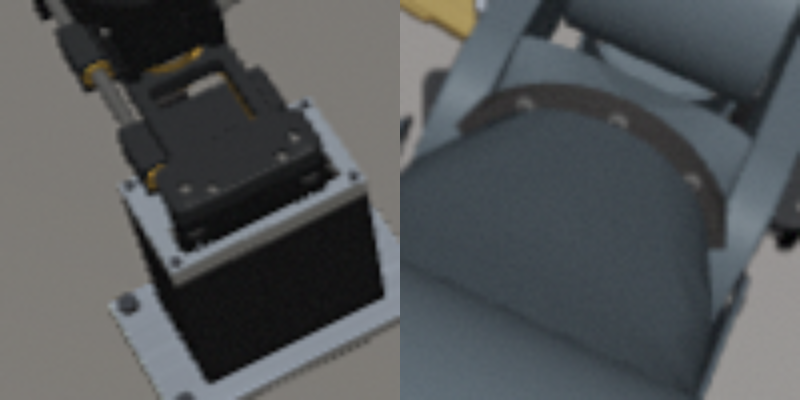

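The gripper hides the knob at about (205,190), but the grip holds at 30 N and the forces are small. Next is the cross run to the right.

```bash
python3 -m handwheel '[{"delta_rot":[0,0,0],"xyz":[0,-10,-1],"hand":1},{"delta_rot":[0,0,0],"xyz":[0,-21,-2],"hand":1},{"delta_rot":[0,0,0],"xyz":[0,-32,-2],"hand":1},{"delta_rot":[0,0,0],"xyz":[0,-43,-1],"hand":1},{"delta_rot":[0,0,0],"xyz":[0,-54,0],"hand":1}]'; python3 -m handwheel '[{"delta_rot":[0,0,0],"xyz":[0,0,0],"hand":1},{"delta_rot":[0,0,0],"xyz":[0,0,0],"hand":1},{"delta_rot":[0,0,0],"xyz":[0,0,0],"hand":1},{"delta_rot":[0,0,0],"xyz":[0,0,0],"hand":1},{"delta_rot":[0,0,0],"xyz":[0,0,0],"hand":1}]'
```

```text
time_s: 6.55
position: [0.5769, -0.1978, 0.1861]
tcp_rot: [[-1.0, 0.001, -0.001], [0.001, 1.0, 0.005], [0.001, 0.005, -1.0]]
force: [0.3, 4.0, 6.5]
opening: 0.394
grasp_force: 30.0
time_s: 7.18
position: [0.5775, -0.1991, 0.1861]
tcp_rot: [[-1.0, -0.0, 0.0], [-0.0, 1.0, 0.0], [-0.0, 0.0, -1.0]]
force: [-0.5, 3.5, 3.8]
opening: 0.392
grasp_force: 30.0
```

Forces stay low. Now the near run along the right side.

```bash
python3 -m handwheel '[{"delta_rot":[0,0,0],"xyz":[10,0,-1],"hand":1},{"delta_rot":[0,0,0],"xyz":[21,0,-2],"hand":1},{"delta_rot":[0,0,0],"xyz":[32,0,-2],"hand":1},{"delta_rot":[0,0,0],"xyz":[43,0,-1],"hand":1},{"delta_rot":[0,0,0],"xyz":[54,0,0],"hand":1}]'; python3 -m handwheel '[{"delta_rot":[0,0,0],"xyz":[0,0,0],"hand":1},{"delta_rot":[0,0,0],"xyz":[0,0,0],"hand":1},{"delta_rot":[0,0,0],"xyz":[0,0,0],"hand":1},{"delta_rot":[0,0,0],"xyz":[0,0,0],"hand":1},{"delta_rot":[0,0,0],"xyz":[0,0,0],"hand":1}]'
```

```text
time_s: 7.8
position: [0.5228, -0.2002, 0.1863]
tcp_rot: [[-1.0, -0.0, 0.001], [-0.0, 1.0, -0.002], [-0.001, -0.002, -1.0]]
force: [1.7, -0.4, 1.8]
opening: 0.395
grasp_force: 30.0
time_s: 8.43
position: [0.5234, -0.1999, 0.1863]
tcp_rot: [[-1.0, -0.001, -0.001], [-0.001, 1.0, -0.001], [0.001, -0.001, -1.0]]
force: [-1.6, -2.1, 6.2]
opening: 0.396
grasp_force: 30.0
```

```bash
python3 -m handwheel '[{"delta_rot":[0,0,0],"xyz":[0,10,-1],"hand":1},{"delta_rot":[0,0,0],"xyz":[0,21,-2],"hand":1},{"delta_rot":[0,0,0],"xyz":[0,32,-2],"hand":1},{"delta_rot":[0,0,0],"xyz":[0,43,-1],"hand":1},{"delta_rot":[0,0,0],"xyz":[0,54,0],"hand":1}]'; python3 -m handwheel '[{"delta_rot":[0,0,0],"xyz":[0,0,0],"hand":1},{"delta_rot":[0,0,0],"xyz":[0,0,0],"hand":1},{"delta_rot":[0,0,0],"xyz":[0,0,0],"hand":1},{"delta_rot":[0,0,0],"xyz":[0,0,0],"hand":1},{"delta_rot":[0,0,0],"xyz":[0,0,0],"hand":1}]'
```

```text
time_s: 9.05
position: [0.525, -0.1479, 0.1865]
tcp_rot: [[-1.0, -0.002, 0.003], [-0.002, 1.0, -0.006], [-0.003, -0.006, -1.0]]
force: [0.7, -5.9, -1.2]
opening: 0.397
grasp_force: 30.0
time_s: 9.68
position: [0.5237, -0.1461, 0.1862]
tcp_rot: [[-1.0, -0.0, 0.001], [-0.0, 1.0, -0.001], [-0.001, -0.001, -1.0]]
force: [0.2, -3.9, 2.7]
opening: 0.395
grasp_force: 30.0
```

```bash
python3 -m handwheel '[{"delta_rot":[0,0,0],"xyz":[7,0,1],"hand":1},{"delta_rot":[0,0,0],"xyz":[14,0,2.5],"hand":1},{"delta_rot":[0,0,0],"xyz":[21,0,4.5],"hand":1},{"delta_rot":[0,0,0],"xyz":[28,0,6.5],"hand":1},{"delta_rot":[0,0,0],"xyz":[35,0,9],"hand":1}]'; python3 -m handwheel '[{"delta_rot":[0,0,0],"xyz":[1,0,0.5],"hand":1},{"delta_rot":[0,0,0],"xyz":[2,0,1],"hand":1},{"delta_rot":[0,0,0],"xyz":[2,0,1],"hand":1},{"delta_rot":[0,0,0],"xyz":[2,0,1],"hand":1},{"delta_rot":[0,0,0],"xyz":[2,0,1],"hand":1}]'
```

```text
time_s: 10.3
position: [0.4874, -0.1443, 0.1766]
tcp_rot: [[-1.0, 0.0, -0.001], [0.0, 1.0, 0.002], [0.001, 0.002, -1.0]]
force: [1.2, -0.4, 2.4]
opening: 0.39
grasp_force: 30.0
time_s: 10.92
position: [0.4859, -0.1448, 0.1761]
tcp_rot: [[-1.0, -0.0, -0.001], [-0.0, 1.0, 0.001], [0.001, 0.001, -1.0]]
force: [-1.5, 1.7, 4.3]
opening: 0.396
grasp_force: 30.1
```

Not at the stop yet, so I push gently further.

```bash
python3 -m handwheel '[{"delta_rot":[0,0,0],"xyz":[1,0,0.5],"hand":1},{"delta_rot":[0,0,0],"xyz":[2,0,1],"hand":1},{"delta_rot":[0,0,0],"xyz":[2,0,1],"hand":1},{"delta_rot":[0,0,0],"xyz":[2,0,1],"hand":1},{"delta_rot":[0,0,0],"xyz":[2,0,1],"hand":1}]'
```

```text
time_s: 11.55
position: [0.4843, -0.1449, 0.1754]
tcp_rot: [[-1.0, -0.0, -0.0], [-0.0, 1.0, 0.001], [0.0, 0.001, -1.0]]
force: [-0.9, 2.2, 7.2]
opening: 0.394
grasp_force: 30.1
```

```bash
python3 -m handwheel '[{"delta_rot":[0,0,0],"xyz":[1,0,0.4],"hand":1},{"delta_rot":[0,0,0],"xyz":[2,0,0.7],"hand":1},{"delta_rot":[0,0,0],"xyz":[3,0,1],"hand":1},{"delta_rot":[0,0,0],"xyz":[3,0,1],"hand":1},{"delta_rot":[0,0,0],"xyz":[3,0,1],"hand":1}]'
```

```text
time_s: 12.18
position: [0.4824, -0.1451, 0.1746]
tcp_rot: [[-1.0, 0.0, 0.002], [0.0, 1.0, 0.0], [-0.002, 0.0, -1.0]]
force: [0.9, 1.5, 7.2]
opening: 0.394
grasp_force: 30.1
```

```bash
python3 -m handwheel '[{"delta_rot":[0,0,0],"xyz":[1,0,0.4],"hand":1},{"delta_rot":[0,0,0],"xyz":[2,0,0.7],"hand":1},{"delta_rot":[0,0,0],"xyz":[3,0,1],"hand":1},{"delta_rot":[0,0,0],"xyz":[3,0,1],"hand":1},{"delta_rot":[0,0,0],"xyz":[3,0,1],"hand":1}]'
python3 - <<'E'
from h import *
s=vision.capture("scene");t=vision.capture("top")
cv2.imwrite("pics/crop4.png",np.hstack([cv2.resize(s[130:230,160:260],(400,400)),cv2.resize(t[105:205,310:410],(400,400))])[:,:,::-1])
E
```

```text
time_s: 12.8
position: [0.4818, -0.1452, 0.1744]
tcp_rot: [[-1.0, 0.001, 0.008], [0.001, 1.0, -0.0], [-0.008, -0.0, -1.0]]
force: [4.0, 4.4, 8.4]
opening: 0.396
grasp_force: 30.1
```

View pics/crop4.png

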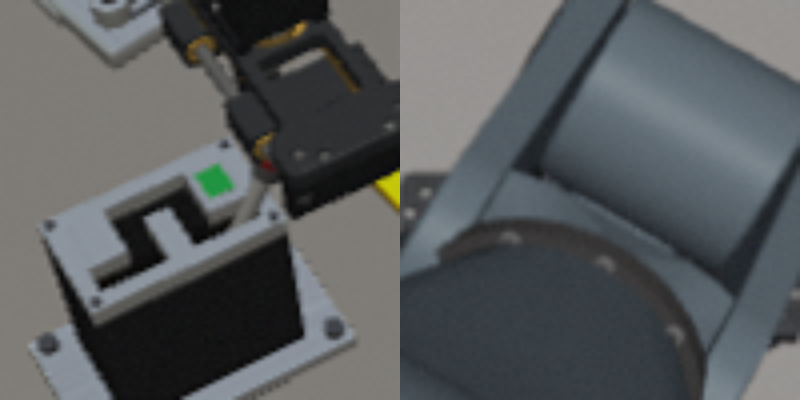

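The stem stands in the last slot beside the green mark at about (226,181), and the tool has stopped against the end. I release and rise.

```bash
python3 -m handwheel '[{"delta_rot":[0,0,0],"xyz":[0,0,0],"hand":-1},{"delta_rot":[0,0,0],"xyz":[0,0,0],"hand":-1},{"delta_rot":[0,0,0],"xyz":[0,0,0],"hand":-1},{"delta_rot":[0,0,0],"xyz":[0,0,0],"hand":-1},{"delta_rot":[0,0,0],"xyz":[0,0,0],"hand":-1}]'; python3 -m handwheel '[{"delta_rot":[0,0,0],"xyz":[0,0,0],"hand":-1},{"delta_rot":[0,0,0],"xyz":[0,0,-20],"hand":-1},{"delta_rot":[0,0,0],"xyz":[0,0,-50],"hand":-1},{"delta_rot":[0,0,0],"xyz":[0,0,-90],"hand":-1},{"delta_rot":[0,0,0],"xyz":[0,0,-120],"hand":-1}]';  python3 -m handwheel '[{"delta_rot":[0,0,0],"xyz":[0,50,0],"hand":-1},{"delta_rot":[0,0,0],"xyz":[0,100,0],"hand":-1},{"delta_rot":[0,0,0],"xyz":[0,150,0],"hand":-1},{"delta_rot":[0,0,0],"xyz":[0,200,0],"hand":-1},{"delta_rot":[0,0,0],"xyz":[0,240,0],"hand":-1}]'
python3 - <<'E'
from h import *
s=vision.capture("scene");t=vision.capture("top")
cv2.imwrite("pics/crop5.png",np.hstack([cv2.resize(s[130:230,160:260],(400,400)),cv2.resize(t[105:205,310:410],(400,400))])[:,:,::-1])
k=blob(s,"red",(232,163),25);print(k)
try: 
    b=blob(t,"red",(355,180),35);print(b,tri(k,b))
except Exception as e:print(e,plane("scene",k,.186))
E
```

```text
time_s: 13.52
position: [0.4783, -0.1454, 0.1729]
tcp_rot: [[-1.0, -0.0, -0.0], [-0.0, 1.0, 0.0], [0.0, 0.0, -1.0]]
force: [-0.2, 0.6, -0.4]
opening: 0.882
grasp_force: 0.0
time_s: 14.15
position: [0.4787, -0.1455, 0.2947]
tcp_rot: [[-1.0, -0.0, 0.001], [-0.0, 1.0, -0.001], [-0.001, -0.001, -1.0]]
force: [-0.2, -0.1, 0.1]
opening: 0.997
grasp_force: 0.0
time_s: 14.78
position: [0.478, 0.0965, 0.2931]
tcp_rot: [[-1.0, -0.001, 0.0], [-0.001, 1.0, 0.0], [-0.0, 0.0, -1.0]]
force: [0.8, -0.3, 0.1]
opening: 0.998
grasp_force: 0.0
[229.65753174 164.13699341]
[353.42453003 177.14151001] (array([ 0.48478186, -0.14390648,  0.19216697]), np.float64(0.00022977348912518045))
```

View pics/crop5.png

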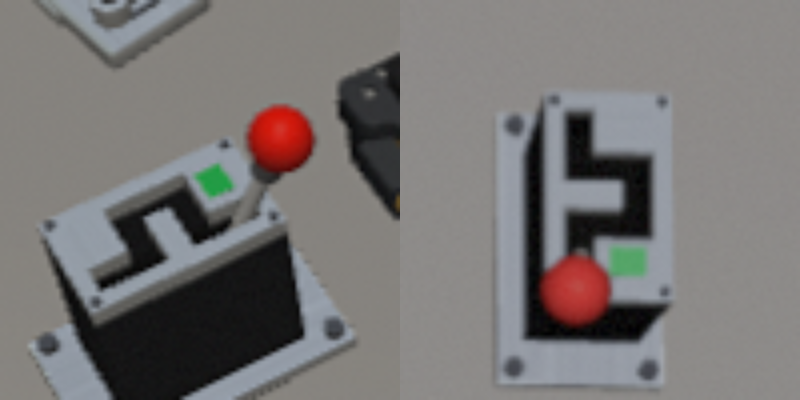

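The knob stands at the near-left slot end: scene (230,164), top (353,177), 129 mm from its start. The gripper is clear. I let the arm settle and hand in.

```bash
python3 -m handwheel '[{"delta_rot":[0,0,0],"xyz":[0,0,0],"hand":-1},{"delta_rot":[0,0,0],"xyz":[0,0,0],"hand":-1},{"delta_rot":[0,0,0],"xyz":[0,0,0],"hand":-1},{"delta_rot":[0,0,0],"xyz":[0,0,0],"hand":-1},{"delta_rot":[0,0,0],"xyz":[0,0,0],"hand":-1}]' && python3 -c "
from rig import workorder
print(workorder.hand_in())"
```

```text
time_s: 15.5
position: [0.4785, 0.0943, 0.293]
tcp_rot: [[-1.0, 0.001, -0.0], [0.001, 1.0, -0.0], [0.0, -0.0, -1.0]]
force: [0.3, -0.7, 1.3]
opening: 0.995
grasp_force: 0.0
the job is handed in; nothing more can be done
None
```

The red lever went through the zigzag gate to the end of the near slot beside the green mark and was let go with the gripper clear; the black knob was not touched, and the job was handed in at about 15.5 s.

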